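# Sieve the small grinding balls out of the large ones

### The job

Take the sieve by its red handle and, keeping it level and down on the tray's rails, shake it side to side so that it bumps the rubber buffers at both ends by turns, beginning with the left one and at least three times each, with a definite but light bump (never harder than 25 N), until all six small white balls have dropped through into the tray. Then lift the sieve with the three large balls still in it, set it down gently, level, in the middle of the dark board and square to it, and let go. Do not touch the balls or move the jar, spool and whetstone.

Things in the scene. Friction and masses are not known exactly. Their poses are not given: they have to be found in the camera images.
- sieve: the sieve: steel frame 108 (x) x 140 (y) x 46 mm high without its handle, slotted floor (three 20 mm wide slots along its x at y = -38, 0, +38 mm; floor top 14 mm above the underside), on two slippery black runners along y, with a red bridge handle over it. About 0.5 kg. Origin: centre of the underside; y along the rails, z up.
- sieve_grip (a point): middle of the sieve's red handle bar (112 mm along the sieve's x, 14 mm wide along its y, 20 mm tall), 70 mm above the sieve's underside; pinch it from above across its 14 mm width, fingers closing along the sieve's y. Axes as the sieve. Ball tops are 38 mm above the underside.
- sieve_base (a point): centre of the sieve's underside (runners), axes as the sieve.
- tray: fixed wooden catch tray, 130 (x) x 280 (y) mm. The sieve starts standing on its two rails along y (rail top 56 mm above the table), guided in x by lips 10 mm higher with about 2.5 mm of play each side. Origin: centre of the underside; y along the rails. Inner floor at z = 6 mm, inside 102 x 264 mm.
- stop_left: steel stop post at the tray's +y end, top 102 mm above the table, with a rubber buffer (20 mm across) facing the middle of the sieve's end wall. Origin: post's inner face at buffer height (92 mm). Each buffer is screwed out differently each time: its face stands 20 to 44 mm from this origin towards the sieve; find it by feel. It yields 1 mm per 3.5 N, at most 8 mm.
- stop_right: the same stop at the tray's -y end, its buffer pointing to +y and set independently.
- board_top (a point): dark wooden board, fixed, 200 x 200 mm; this point is the centre of its top face, 18 mm above the table; the axes are those of its sides.
- small0_center (a point): centre of one of the six small white ceramic grinding balls, 16 mm diameter, 13 g; it lies at first on a closed strip between the slots. It stays there until the sieve is shaken and falls through a slot once it rolls to one. It then comes to rest on the tray's floor (centre 14 mm above the table; in the sieve 78 mm).
- small1_center (a point): centre of one of the six small white ceramic grinding balls, 16 mm diameter, 13 g; it lies at first on a closed strip between the slots. It stays there until the sieve is shaken and falls through a slot once it rolls to one. It then comes to rest on the tray's floor (centre 14 mm above the table; in the sieve 78 mm).
- small2_center (a point): centre of one of the six small white ceramic grinding balls, 16 mm diameter, 13 g; it lies at first on a closed strip between the slots. It stays there until the sieve is shaken and falls through a slot once it rolls to one. It then comes to rest on the tray's floor (centre 14 mm above the table; in the sieve 78 mm).
- small3_center (a point): centre of one of the six small white ceramic grinding balls, 16 mm diameter, 13 g; it lies at first on a closed strip between the slots. It stays there until the sieve is shaken and falls through a slot once it rolls to one. It then comes to rest on the tray's floor (centre 14 mm above the table; in the sieve 78 mm).
- small4_center (a point): centre of one of the six small white ceramic grinding balls, 16 mm diameter, 13 g; it lies at first on a closed strip between the slots. It stays there until the sieve is shaken and falls through a slot once it rolls to one. It then comes to rest on the tray's floor (centre 14 mm above the table; in the sieve 78 mm).
- small5_center (a point): centre of one of the six small white ceramic grinding balls, 16 mm diameter, 13 g; it lies at first on a closed strip between the slots. It stays there until the sieve is shaken and falls through a slot once it rolls to one. It then comes to rest on the tray's floor (centre 14 mm above the table; in the sieve 78 mm).
- big0_center (a point): centre of one of the three large dark steel grinding balls, 28 mm diameter, 60 g; it is too large for the slots and lies sunk in one.
- big1_center (a point): centre of one of the three large dark steel grinding balls, 28 mm diameter, 60 g; it is too large for the slots and lies sunk in one.
- big2_center (a point): centre of one of the three large dark steel grinding balls, 28 mm diameter, 60 g; it is too large for the slots and lies sunk in one.
- jar: amber glass jar with black lid, 63 mm across, 94 mm tall, a bystander; origin: centre of its underside.
- spool: spool of red thread, 38 mm across, 50 mm tall, a bystander; origin: centre of its underside.
- whetstone: grey oil stone, 45 x 140 x 20 mm, a bystander; origin: centre of its underside.

How it is judged:
By the outcome, as a careful person would: the job done as asked, in the order asked, and still so for the second after the job is handed in, with the robot touching nothing.
It also fails if it takes over 67 s, if anything falls off the work surface, if the arm or the gripper's body presses on something with over 40 N, if the wrist force passes 120 N, or if a joint passes its speed limit or range.

### The arm

A 6-joint arm with a two-finger parallel gripper is mounted at the origin on a cart in front of the work surface, level with it; the furniture and walls round the work are solid. World frame = base frame: x ahead of the robot, y to its left, z up, the work surface at z = 0. Lengths are in mm, angles in rad, forces in N, time in s.
With the tool pointing down it reaches from about 400 to 925 mm from the base axis. Payload 12.5 kg.
Tool frame: the origin (TCP) lies at the very end of the fingers, on their centre line; the grasp point (between the pads) lies 19 mm behind it; y points along the fingers, z is the direction in which the jaws open and shut, and the axes are right-handed (so a half turn about y gives the same grasp; the last joint's range is limited). The gripper opens to 95 mm and grips with 3 to 60 N. Pads are 20 mm wide; open, the fingers measure 119 mm over their backs; the gripper's body (75 mm by 180 mm) begins 59 mm behind the grasp point.
Start: joints at [-1.226, 0.491, 1.559, -0, 1.092, -0.106], TCP at [272.328, -562.569, 214.661] pointing down, gripper open.
Joint ranges: [-3.1, 3.1], [-0.84, 2.19], [0.05, 2.79], [-1.13, 4.28], [0.06, 2.93], [-2.69, 2.69]. Speed limits (rad/s): [2.22, 2.22, 2.79, 3.14, 3.14, 3.14].

### API

Orientations are given as [roll, pitch, yaw] about the fixed x, y, z axes, in that order (R = Rz(yaw) Ry(pitch) Rx(roll)).
In Python, from cell import env, optics gives the robot as it stands.
- The arm moves only by the tool drive_tool, never from a script. Its argument "steps" is a list of rows, each an object with "slide": the shift along the tool's x, y, z in m, a list of three; "dr": the turn, a rotation vector about the tool's x, y, z in rad, a list of three; "fingers": the finger opening in m, from 0 to 0.0951. A call has 1 to 5 rows; each row is the pose to reach, as a shift and turn from the pose commanded when the call began, along the tool's axes at that moment; what a row does not reach only later rows make up. A row lasts 1/12 s, in which the tool goes at most 41.7 mm and 7.16 degrees, less where a joint would pass 70% of its speed; a pose out of reach is approached as far as the arm can. A call with a gripper value outside its range is refused whole. The fingers move at their own pace and stop on an object; the grip force is fixed at half the most. Time passes only in rows, so rows that repeat a pose let the fingers close. It gives the time, the measured TCP pose, the force and the opening at its end, in the units of the state.
- env.state(): the state, without advancing time (a new reading comes with each control period).
- optics.read_camera(name): name is "side" or "top" or "wrist"; returns the picture (384x512x3 uint8, red, green, blue); there is no depth.
- optics.camera_model(name): a dict with "mtx" (3x3 intrinsics, pixels), "R" (3x3) and "t" (3): a world point X has camera coordinates R X + t. Camera axes: x right, y down, z forward; pixel columns grow to the right and rows downward; lengths in mm; the calibration is good to about 2 mm. A picture is of the moment at which its call begins: read the wrist's pose just before it. camera_model takes no time and is no camera call; for the wrist camera it gives the pose at the moment of the call.
- env.job_done(): hands the job in, once; it reports no verdict.
The state is a dict: "t": time; "joints": joint angles; "qvel": joint speeds; "tau": joint torques, N m; "eef_pos": TCP position; "tcp_rot": TCP orientation; "ft_force": force on the tool from outside, world axes, zero at the start; "moment": the same for the moment, N m; "opening": opening from 0.0 (shut) to 1.0 (fully open).
Only numpy, scipy, OpenCV 4.12 (cv2) and the standard library are available. Lean on these libraries where they do the work, as an engineer would, in place of code of your own. Each camera call takes 0.05 s, during which the arm holds its last target.

## Working session

There is one attempt and no reset: what is moved stays moved. The work goes in short steps, Python scripts to look and compute and a tool call to move; the robot and the scene stay as the last step left them, time stands still between calls to the robot, and variables do not carry over. Pictures are saved under pics/ and viewed, and the job is handed in when it is done.

Besides the shell and the picture viewer there is one more tool, called after "Call:" as name(argument=value, ...), one argument or row to a line, values as JSON. drive_tool: Moves the arm, as the interface text tells. Its arguments: {"type":"object","properties":{"steps":{"type":"array","items":{"type":"object","properties":{"slide":{"type":"array","items":{"type":"number"}},"dr":{"type":"array","items":{"type":"number"}},"fingers":{"type":"number"}}}}},"required":["steps"]}

```bash
ls; mkdir -p pics; cat > h.py <<'E'
import numpy as np, cv2
from cell import env, optics
def shot(n,f):
    im=optics.read_camera(n); cv2.imwrite('pics/'+f,cv2.cvtColor(im,cv2.COLOR_RGB2BGR)); return im
def ray(n,u,v,z):
    m=optics.camera_model(n);R=np.array(m['R']);t=np.array(m['t']);K=np.array(m['mtx'])
    c=-R.T@t; d=R.T@np.linalg.inv(K)@np.array([u,v,1.]); return c+d*(z-c[2])/d[2]
def proj(n,X):
    m=optics.camera_model(n);p=np.array(m['mtx'])@(np.array(m['R'])@np.array(X,float)+np.array(m['t']));return p[:2]/p[2]
E
python3 - <<'E'
from h import *
s=env.state();print(s)
for n in('top','side'): 
    im=shot(n,n+'0.png'); print(optics.camera_model(n))
E
```

```text
pics
{'t': 0.0, 'joints': array([-1.22557436e+00,  4.91551283e-01,  1.55946870e+00, -6.92986476e-06,
        1.09168486e+00, -1.05611580e-01]), 'qvel': array([ 0.00032248,  0.00026351, -0.0008273 , -0.0020285 ,  0.00067226,
        0.00091939]), 'tau': array([ 1.60605767e-03, -6.12636995e+01, -2.58178782e+01,  6.92846999e-02,
        4.81797033e-02, -9.47709896e-05]), 'eef_pos': array([ 272.24987154, -562.31020857,  214.0602597 ]), 'tcp_rot': array([-1.57190296e+00,  1.11129706e-04, -2.69075597e+00]), 'ft_force': array([ 0.49449522, -0.34450631, -0.06405152]), 'moment': array([ 0.06325141, -0.05111001,  0.01849484]), 'opening': 1.0017364691620705}
{'mtx': array([[381.62462423,   0.        , 256.11021015],
       [  0.        , 381.62462423, 194.92465708],
       [  0.        ,   0.        ,   1.        ]]), 'R': array([[-2.74144073e-02, -9.99624097e-01, -3.39340230e-04],
       [-9.88750652e-01,  2.71661370e-02, -1.47085516e-01],
       [ 1.47039445e-01, -3.69673938e-03, -9.89123721e-01]]), 't': array([ 15.0083299 , 586.32223279, 954.05841194])}
{'mtx': array([[478.96001784,   0.        , 254.61074114],
       [  0.        , 478.96001784, 187.14600306],
       [  0.        ,   0.        ,   1.        ]]), 'R': array([[ 0.97202776,  0.23485938, -0.00176144],
       [ 0.10516382, -0.44192978, -0.89086398],
       [-0.21000619,  0.86575928, -0.45426673]]), 't': array([-576.89875787,   46.54635172, 1497.77493851])}
```

View pics/top0.png

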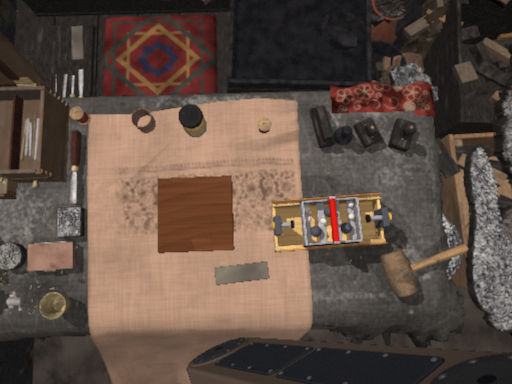

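View pics/side0.png

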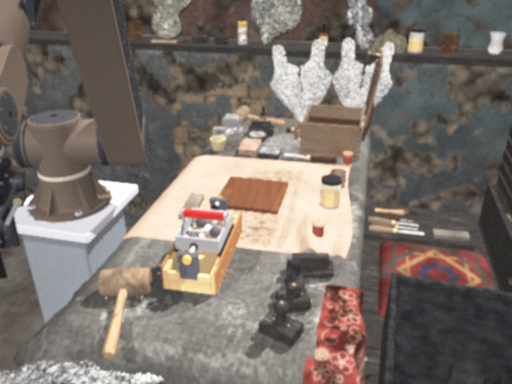

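The top view shows the tray at (272–386, 195–250), the red handle at about (334,221), the board at about (196,214), the whetstone at (242,273), the jar at (190,117), and the spool near (264,125). I'll measure these next.

```bash
python3 - <<'E'
from h import *
im=cv2.cvtColor(cv2.imread('pics/top0.png'),cv2.COLOR_BGR2RGB)
a=im.astype(int)
m=((a[...,0]>150)&(a[...,1]<70)&(a[...,2]<70)).astype(np.uint8)
m[:, :300]=0;m[:,370:]=0;m[:180]=0;m[260:]=0
def box(m,z):
    c=max(cv2.findContours(m,0,1)[0],key=cv2.contourArea); r=cv2.minAreaRect(c); b=cv2.boxPoints(r)
    P=np.array([ray('top',u,v,z)[:2] for u,v in b]); print(r,cv2.contourArea(c),'\n',P.round(1),P.mean(0).round(1))
    q=cv2.minAreaRect(P.astype(np.float32));print(q)
    return P
box(m,136)
hs=cv2.cvtColor(im,cv2.COLOR_RGB2HSV)
print(im[214,196],im[190,170],im[214,140],im[225,290],im[200,280])
m=((a.sum(2)<260)&(a[...,0]>a[...,2]+15)).astype(np.uint8);m[:165]=0;m[265:]=0;m[:,:145]=0;m[:,245:]=0
m=cv2.morphologyEx(m,cv2.MORPH_OPEN,np.ones((5,5)));m=cv2.morphologyEx(m,cv2.MORPH_CLOSE,np.ones((7,7)))
box(m,18)
c=cv2.resize(im[180:265,255:405],None,fx=5,fy=5,interpolation=2);cv2.imwrite('pics/crop1.png',c[...,::-1])
im=cv2.imread('pics/side0.png');c=cv2.resize(im[150:320,120:300],None,fx=3.5,fy=3.5,interpolation=2)[:600];cv2.imwrite('pics/crop2.png',c)
E
```

```text
((333.6341552734375, 219.70729064941406), (42.18484878540039, 5.963303089141846), 83.6598129272461) 201.5 
 [[ 558.1 -171.2]
 [ 559.3 -185.3]
 [ 460.7 -190.4]
 [ 459.5 -176.6]] [ 509.4 -180.9]
((509.4163513183594, -180.91787719726562), (99.19219207763672, 14.140045166015625), 3.1301918029785156)
[110  65  37] [114  68  42] [163 129 107] [124 119 119] [177 125  88]
((194.77467346191406, 213.91575622558594), (73.76424407958984, 76.2440185546875), 87.87889862060547) 5354.5 
 [[642.6 269.5]
 [644.7  63.8]
 [447.4  60.2]
 [445.6 260.1]] [545.1 163.4]
((545.0311889648438, 164.82562255859375), (197.31915283203125, 207.27684020996094), 0.5865105986595154)
```

View pics/crop1.png

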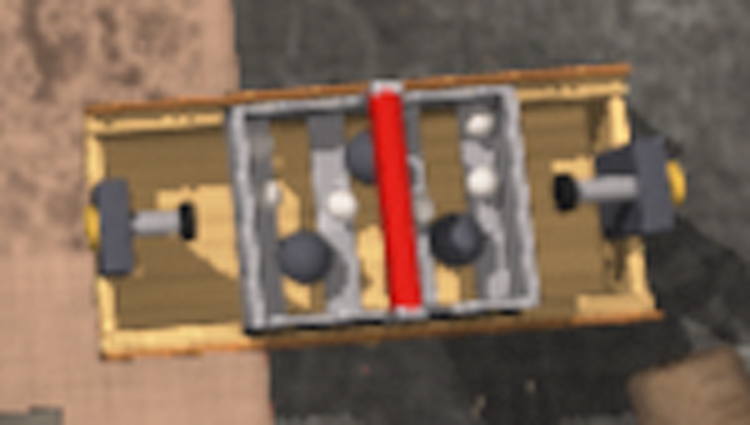

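View pics/crop2.png

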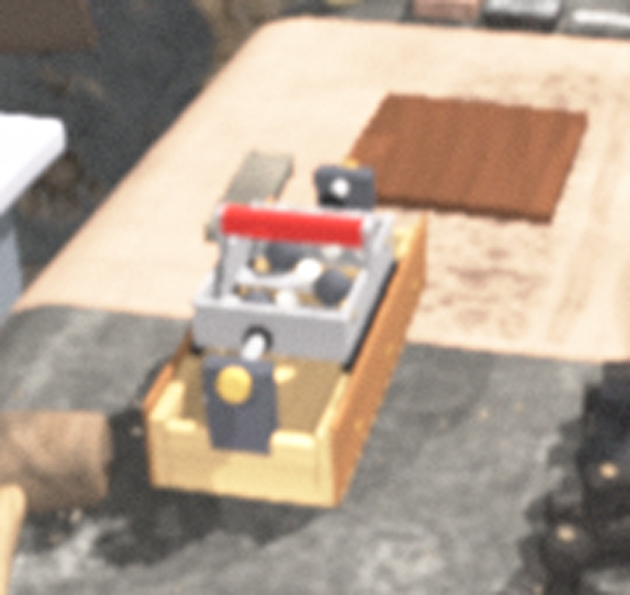

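```bash
python3 - <<'E'
from h import *
f=lambda c,z:ray('top',255+c[0]/5-.4,180+c[1]/5-.4,z)[:2]
for nm,c,z in [('rimTL',(85,103),66),('rimTR',(630,66),66),('rimBL',(103,356),66),('rimBR',(660,316),66),
 ('bufL',(195,220),92),('bufR',(555,192),92),('postLin',(132,225),97),('postRin',(612,185),97),
 ('sievL TL',(230,108),102),('TR',(515,87),102),('BL',(248,328),102),('BR',(535,302),102)]: print(nm,f(c,z).round(1))
im=cv2.imread('pics/top0.png');c=cv2.resize(im[165:265,145:245],None,fx=6,fy=6,interpolation=2);cv2.imwrite('pics/crop3.png',c)
E
```

```text
rimTL [568.5 -40.1]
rimTR [ 579.9 -319.2]
rimBL [440.7 -44.8]
rimBR [ 452.9 -324.6]
bufL [505.5 -91. ]
bufR [ 514.5 -268.8]
postLin [503.6 -59.7]
postRin [ 516.7 -295.5]
sievL TL [ 559.2 -109.5]
TR [ 565.8 -249.9]
BL [ 452.1 -113.4]
BR [ 460.8 -252.6]
```

View pics/crop3.png

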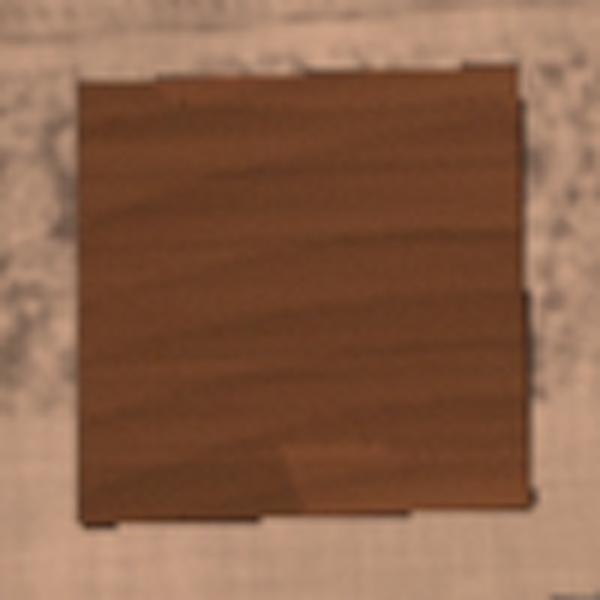

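```bash
python3 - <<'E'
from h import *
P=np.array([ray('top',145+c[0]/6-.42,165+c[1]/6-.42,18)[:2] for c in [(79,83),(518,65),(530,505),(82,522)]])
print(P.round(1),P.mean(0)); q=cv2.minAreaRect(P.astype(np.float32));print(q)
for i in range(4):
  d=P[(i+1)%4]-P[i];print(np.hypot(*d),np.degrees(np.arctan2(d[1],d[0])))
# tool move from current to above handle
from scipy.spatial.transform import Rotation as Ro
s=env.state();R=Ro.from_euler('xyz',s['tcp_rot']).as_matrix();print(R.round(3))
E
```

```text
[[642.6 262.9]
 [645.4  65.4]
 [449.1  63.6]
 [447.1 259.5]] [546.07323005 162.86949694]
((545.8727416992188, 162.752197265625), (196.2935791015625, 197.52784729003906), 0.8179581165313721)
197.52785566760852 -89.18202558425865
196.29626742417886 -179.48152465652004
195.93513048331366 90.58151897623794
195.4858042291588 0.9845430046186852
[[-0.9   -0.     0.436]
 [-0.436  0.001 -0.9  ]
 [-0.    -1.    -0.001]]
```

Call:
drive_tool(
  steps=[
    {"slide": [-0.035, 0.004, -0.022], "dr": [0, 0.082, 0], "fingers": 0.06},
    {"slide": [-0.07, 0.008, -0.044], "dr": [0, 0.164, 0], "fingers": 0.06},
    {"slide": [-0.105, 0.012, -0.066], "dr": [0, 0.246, 0], "fingers": 0.06},
    {"slide": [-0.14, 0.016, -0.088], "dr": [0, 0.328, 0], "fingers": 0.06},
    {"slide": [-0.175, 0.02, -0.11], "dr": [0, 0.409, 0], "fingers": 0.06},
  ],
)

```text
t: 0.52
eef_pos: [382.4, -385.5, 194.3]
tcp_rot: [-1.571, -0.0, -3.104]
ft_force: [1.0, -0.1, 0.6]
opening: 0.71
```

```bash
cat >> h.py <<'E'
from scipy.spatial.transform import Rotation as Ro
def go(x,y,z,yaw):
    s=env.state();R=Ro.from_euler('xyz',s['tcp_rot']);p=s['eef_pos']
    T=Ro.from_euler('xyz',[-np.pi/2,0,yaw])
    print('t',round(s['t'],2),'p',p.round(1),'rot',np.round(s['tcp_rot'],4),'F',s['ft_force'].round(1),'op',round(s['opening']*95.1,1))
    print('slide m',(R.inv().apply(np.array([x,y,z])-p)/1000).round(4),'dr',(R.inv()*T).as_rotvec().round(4))
E
python3 -c "
from h import *
go(509.4,-181,160,-3.0996)"
```

```text
t 0.52 p [ 382.4 -385.5  194.3] rot [-1.5711e+00 -2.0000e-04 -3.1044e+00] F [ 1.  -0.1  0.6] op 67.5
slide m [-0.1345  0.0343 -0.1996] dr [ 0.0003 -0.0048  0.0002]
```

Call:
drive_tool(
  steps=[
    {"slide": [-0.022, 0.003, -0.033], "fingers": 0.055},
    {"slide": [-0.044, 0.007, -0.066], "fingers": 0.055},
    {"slide": [-0.066, 0.012, -0.1], "fingers": 0.055},
    {"slide": [-0.088, 0.016, -0.133], "fingers": 0.055},
    {"slide": [-0.11, 0.02, -0.163], "fingers": 0.055},
  ],
)

```text
invalid input
```

Call:
drive_tool(
  steps=[
    {"slide": [-0.01, 0.005, -0.015], "fingers": 0.055},
    {"slide": [-0.02, 0.01, -0.03], "fingers": 0.055},
    {"slide": [-0.0245, 0.0143, -0.0366], "fingers": 0.055},
    {"slide": [-0.0245, 0.0143, -0.0366], "fingers": 0.055},
  ],
)

```text
invalid input
```

```bash
python3 -c "
from h import *
go(509.4,-181,160,-3.0996)
m=optics.camera_model('wrist')
shot('wrist','w1.png');print(m)"
```

```text
t 0.52 p [ 382.4 -385.5  194.3] rot [-1.5711e+00 -2.0000e-04 -3.1044e+00] F [ 1.  -0.1  0.6] op 67.5
slide m [-0.1345  0.0343 -0.1996] dr [ 0.0003 -0.0048  0.0002]
{'mtx': array([[328.16940288,   0.        , 260.62453502],
       [  0.        , 328.16940288, 191.28169399],
       [  0.        ,   0.        ,   1.        ]]), 'R': array([[ 3.70411302e-02, -9.99313499e-01,  6.96895853e-04],
       [-9.61383631e-01, -3.54448726e-02,  2.72919723e-01],
       [-2.72707662e-01, -1.07792393e-02, -9.62036558e-01]]), 't': array([-398.94536268,  329.93773028,  471.25787555])}
```

View pics/w1.png

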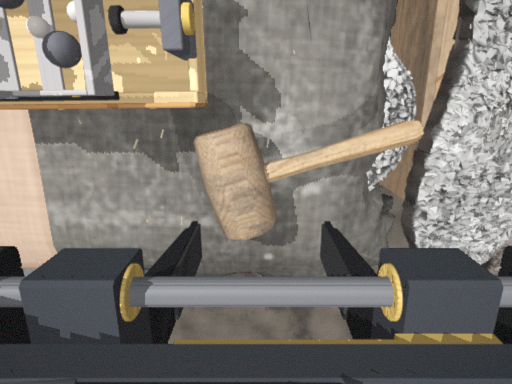

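Both calls were refused, so every row needs a "dr". The wrist view shows the mallet ahead and the tray's right end at the upper left.

Call:
drive_tool(
  steps=[
    {"slide": [-0.022, 0.003, -0.033], "dr": [0, 0, 0], "fingers": 0.055},
    {"slide": [-0.044, 0.007, -0.066], "dr": [0, 0, 0], "fingers": 0.055},
    {"slide": [-0.066, 0.012, -0.1], "dr": [0, 0, 0], "fingers": 0.055},
    {"slide": [-0.088, 0.016, -0.133], "dr": [0, 0, 0], "fingers": 0.055},
    {"slide": [-0.11, 0.02, -0.163], "dr": [0, 0, 0], "fingers": 0.055},
  ],
)

```text
t: 0.98
eef_pos: [485.5, -217.8, 174.3]
tcp_rot: [-1.571, -0.0, -3.1]
ft_force: [0.3, -0.8, -0.2]
opening: 0.578
```

Call:
drive_tool(
  steps=[
    {"slide": [-0.01, 0.005, -0.015], "dr": [0, 0, 0], "fingers": 0.055},
    {"slide": [-0.02, 0.01, -0.03], "dr": [0, 0, 0], "fingers": 0.055},
    {"slide": [-0.0245, 0.0143, -0.0366], "dr": [0, 0, 0], "fingers": 0.055},
    {"slide": [-0.0245, 0.0143, -0.0366], "dr": [0, 0, 0], "fingers": 0.055},
  ],
)

```text
t: 1.32
eef_pos: [508.1, -181.1, 159.4]
tcp_rot: [-1.572, -0.001, -3.098]
ft_force: [-1.2, -0.3, 0.5]
opening: 0.579
```

```bash
python3 -c "
from h import *
go(509.4,-181,107,-3.0996)
for z,n in((136,'bar top'),):
  for y in (-7,7):
    for x in (-50,50):
      c,s=np.cos(.042),np.sin(.042); print(proj('wrist',[509.4+c*x-s*y,-181+s*x+c*y,z]).round(1))
shot('wrist','w2.png')"
```

```text
t 1.32 p [ 508.1 -181.1  159.4] rot [-1.5715e+00 -1.3000e-03 -3.0978e+00] F [-1.2 -0.3  0.5] op 55.1
slide m [-0.0013  0.0524  0.    ] dr [0.0007 0.0018 0.0013]
[271.8 294.9]
[273.7 145.8]
[250.9 294.8]
[249.8 145.8]
```

View pics/w2.png

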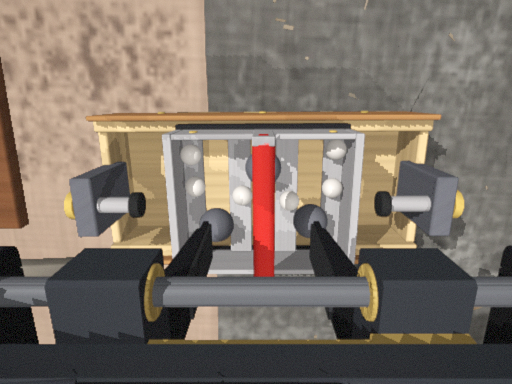

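The wrist view shows the bar centred at column 263 against 261.5 predicted and parallel to the pads. Six white balls and three dark ones are visible. I'll descend.

Call:
drive_tool(
  steps=[
    {"slide": [-0.001, 0.013, 0.001], "dr": [0, 0, 0], "fingers": 0.055},
    {"slide": [-0.001, 0.026, 0.001], "dr": [0, 0, 0], "fingers": 0.055},
    {"slide": [-0.001, 0.039, 0.001], "dr": [0, 0, 0], "fingers": 0.055},
    {"slide": [-0.001, 0.052, 0.001], "dr": [0, 0, 0], "fingers": 0.055},
    {"slide": [-0.001, 0.052, 0.001], "dr": [0, 0, 0], "fingers": 0.055},
  ],
)

```text
t: 1.78
eef_pos: [507.6, -184.1, 106.6]
tcp_rot: [-1.572, -0.003, -3.101]
ft_force: [-0.6, -0.2, -0.8]
opening: 0.58
```

Call:
drive_tool(
  steps=[
    {"slide": [0, 0, 0], "dr": [0, 0, 0], "fingers": 0.02},
    {"slide": [0, 0, 0], "dr": [0, 0, 0], "fingers": 0.018},
    {"slide": [0, 0, 0], "dr": [0, 0, 0], "fingers": 0.016},
    {"slide": [0, 0, 0], "dr": [0, 0, 0], "fingers": 0.008},
    {"slide": [0, 0, 0], "dr": [0, 0, 0], "fingers": 0.006},
  ],
)

```text
t: 2.2
eef_pos: [509.2, -183.4, 108.9]
tcp_rot: [-1.57, 0.001, -3.1]
ft_force: [0.4, 0.5, -0.2]
opening: 0.285
```

```bash
python3 -c "
from h import *
go(509.4,-181,107,-3.0996)
shot('wrist','w3.png')"
```

```text
t 2.2 p [ 509.2 -183.4  108.9] rot [-1.5702e+00  9.0000e-04 -3.0998e+00] F [ 0.4  0.5 -0.2] op 27.1
slide m [-0.0003  0.0019 -0.0024] dr [-0.0006 -0.0002 -0.0009]
```

View pics/w3.png

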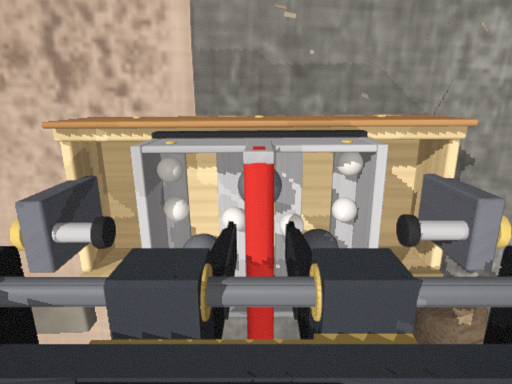

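Call:
drive_tool(
  steps=[
    {"slide": [0, 0.001, 0], "dr": [0, 0, 0], "fingers": 0.01},
    {"slide": [0, 0.001, 0], "dr": [0, 0, 0], "fingers": 0.006},
    {"slide": [0, 0.001, 0], "dr": [0, 0, 0], "fingers": 0.004},
    {"slide": [0, 0.001, 0], "dr": [0, 0, 0], "fingers": 0.002},
    {"slide": [0, 0.001, 0], "dr": [0, 0, 0], "fingers": 0.0},
  ],
)

```text
t: 2.67
eef_pos: [509.1, -183.2, 107.4]
tcp_rot: [-1.571, 0.0, -3.1]
ft_force: [0.0, 0.7, 3.1]
opening: 0.146
```

Call:
drive_tool(
  steps=[
    {"slide": [0, 0, 0], "dr": [0, 0, 0], "fingers": 0.0},
    {"slide": [0, 0, 0], "dr": [0, 0, 0], "fingers": 0.0},
    {"slide": [0, 0, 0], "dr": [0, 0, 0], "fingers": 0.0},
  ],
)

```text
t: 2.92
eef_pos: [509.1, -183.2, 107.4]
tcp_rot: [-1.571, 0.0, -3.1]
ft_force: [-0.5, 2.8, 4.5]
opening: 0.144
```

```bash
python3 -c "
from h import *
go(509.4,-181,107,-3.0996)
"
```

```text
t 2.92 p [ 509.1 -183.2  107.4] rot [-1.5707e+00  2.0000e-04 -3.0998e+00] F [-0.5  2.8  4.5] op 13.7
slide m [-0.0004  0.0004 -0.0022] dr [-0.0001 -0.0002 -0.0002]
```

Call:
drive_tool(
  steps=[
    {"slide": [0, 0, -0.004], "dr": [0, 0, 0], "fingers": 0.0},
    {"slide": [0, 0, -0.008], "dr": [0, 0, 0], "fingers": 0.0},
    {"slide": [0, 0, -0.012], "dr": [0, 0, 0], "fingers": 0.0},
    {"slide": [0, 0, -0.015], "dr": [0, 0, 0], "fingers": 0.0},
    {"slide": [0, 0, -0.015], "dr": [0, 0, 0], "fingers": 0.0},
  ],
)

```text
t: 3.33
eef_pos: [508.4, -167.5, 107.4]
tcp_rot: [-1.571, 0.0, -3.1]
ft_force: [1.7, 2.5, 3.7]
opening: 0.146
```

Call:
drive_tool(
  steps=[
    {"slide": [0, 0, -0.001], "dr": [0, 0, 0], "fingers": 0.0},
    {"slide": [0, 0, -0.002], "dr": [0, 0, 0], "fingers": 0.0},
    {"slide": [0, 0, -0.002], "dr": [0, 0, 0], "fingers": 0.0},
  ],
)

```text
t: 3.58
eef_pos: [508.4, -166.2, 107.4]
tcp_rot: [-1.571, 0.0, -3.1]
ft_force: [0.7, -1.5, 4.2]
opening: 0.146
```

Call:
drive_tool(
  steps=[
    {"slide": [0, 0, -0.001], "dr": [0, 0, 0], "fingers": 0.0},
    {"slide": [0, 0, -0.002], "dr": [0, 0, 0], "fingers": 0.0},
    {"slide": [0, 0, -0.002], "dr": [0, 0, 0], "fingers": 0.0},
  ],
)

```text
t: 3.83
eef_pos: [508.3, -164.3, 107.4]
tcp_rot: [-1.571, 0.0, -3.1]
ft_force: [0.5, -2.6, 5.0]
opening: 0.147
```

Call:
drive_tool(
  steps=[
    {"slide": [0, 0, -0.001], "dr": [0, 0, 0], "fingers": 0.0},
    {"slide": [0, 0, -0.0015], "dr": [0, 0, 0], "fingers": 0.0},
    {"slide": [0, 0, -0.0015], "dr": [0, 0, 0], "fingers": 0.0},
  ],
)

```text
t: 4.08
eef_pos: [508.2, -162.8, 107.4]
tcp_rot: [-1.571, 0.0, -3.1]
ft_force: [0.2, -2.8, 5.4]
opening: 0.143
```

Call:
drive_tool(
  steps=[
    {"slide": [0, 0, -0.001], "dr": [0, 0, 0], "fingers": 0.0},
    {"slide": [0, 0, -0.0015], "dr": [0, 0, 0], "fingers": 0.0},
    {"slide": [0, 0, -0.0015], "dr": [0, 0, 0], "fingers": 0.0},
  ],
)

```text
t: 4.33
eef_pos: [508.2, -161.3, 107.4]
tcp_rot: [-1.571, 0.0, -3.1]
ft_force: [0.8, -3.4, 4.5]
opening: 0.143
```

Call:
drive_tool(
  steps=[
    {"slide": [0, 0, -0.001], "dr": [0, 0, 0], "fingers": 0.0},
    {"slide": [0, 0, -0.0015], "dr": [0, 0, 0], "fingers": 0.0},
    {"slide": [0, 0, -0.0015], "dr": [0, 0, 0], "fingers": 0.0},
  ],
)

```text
t: 4.58
eef_pos: [508.2, -160.0, 107.4]
tcp_rot: [-1.57, 0.0, -3.1]
ft_force: [-0.2, -4.6, 6.0]
opening: 0.146
```

Call:
drive_tool(
  steps=[
    {"slide": [0, 0, -0.001], "dr": [0, 0, 0], "fingers": 0.0},
    {"slide": [0, 0, -0.0015], "dr": [0, 0, 0], "fingers": 0.0},
    {"slide": [0, 0, -0.0015], "dr": [0, 0, 0], "fingers": 0.0},
  ],
)

```text
t: 4.83
eef_pos: [508.2, -158.9, 107.4]
tcp_rot: [-1.57, 0.001, -3.1]
ft_force: [-0.4, -8.4, 4.2]
opening: 0.146
```

Call:
drive_tool(
  steps=[
    {"slide": [0, 0, -0.001], "dr": [0, 0, 0], "fingers": 0.0},
    {"slide": [0, 0, -0.002], "dr": [0, 0, 0], "fingers": 0.0},
    {"slide": [0, 0, -0.002], "dr": [0, 0, 0], "fingers": 0.0},
  ],
)

```text
t: 5.08
eef_pos: [508.2, -157.5, 107.4]
tcp_rot: [-1.569, 0.001, -3.099]
ft_force: [0.6, -12.7, 2.5]
opening: 0.142
```

```bash
python3 -c "
from h import *
go(509.4,-181,107,-3.0996)
shot('wrist','w4.png')"
```

```text
t 5.08 p [ 508.2 -157.5  107.4] rot [-1.5686e+00  9.0000e-04 -3.0993e+00] F [  0.6 -12.7   2.5] op 13.5
slide m [-0.0002  0.0005  0.0236] dr [-0.0022  0.0003 -0.0009]
```

View pics/w4.png

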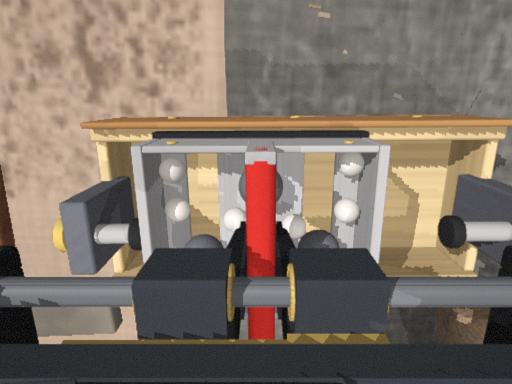

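The sieve touches the left buffer at TCP y≈-160.3, with about 10 N of bump force at -157.5. All the balls are still on their strips. Next I'll go right.

Call:
drive_tool(
  steps=[
    {"slide": [0, 0, 0.008], "dr": [0, 0, 0], "fingers": 0.0},
    {"slide": [0, 0, 0.016], "dr": [0, 0, 0], "fingers": 0.0},
    {"slide": [0, 0, 0.024], "dr": [0, 0, 0], "fingers": 0.0},
    {"slide": [0, 0, 0.032], "dr": [0, 0, 0], "fingers": 0.0},
    {"slide": [0, 0, 0.035], "dr": [0, 0, 0], "fingers": 0.0},
  ],
)

```text
t: 5.55
eef_pos: [509.2, -191.1, 107.4]
tcp_rot: [-1.572, -0.0, -3.1]
ft_force: [-0.1, 4.5, 8.1]
opening: 0.145
```

Call:
drive_tool(
  steps=[
    {"slide": [0, 0, 0.001], "dr": [0, 0, 0], "fingers": 0.0},
    {"slide": [0, 0, 0.002], "dr": [0, 0, 0], "fingers": 0.0},
    {"slide": [0, 0, 0.002], "dr": [0, 0, 0], "fingers": 0.0},
  ],
)

```text
t: 5.8
eef_pos: [509.2, -192.5, 107.4]
tcp_rot: [-1.572, -0.0, -3.1]
ft_force: [0.3, 1.0, 7.8]
opening: 0.144
```

Call:
drive_tool(
  steps=[
    {"slide": [0, 0, 0.001], "dr": [0, 0, 0], "fingers": 0.0},
    {"slide": [0, 0, 0.002], "dr": [0, 0, 0], "fingers": 0.0},
    {"slide": [0, 0, 0.002], "dr": [0, 0, 0], "fingers": 0.0},
  ],
)

```text
t: 6.05
eef_pos: [509.3, -194.4, 107.4]
tcp_rot: [-1.572, -0.001, -3.1]
ft_force: [-0.8, 3.5, 8.0]
opening: 0.144
```

Call:
drive_tool(
  steps=[
    {"slide": [0, 0, 0.001], "dr": [0, 0, 0], "fingers": 0.0},
    {"slide": [0, 0, 0.002], "dr": [0, 0, 0], "fingers": 0.0},
    {"slide": [0, 0, 0.002], "dr": [0, 0, 0], "fingers": 0.0},
  ],
)

```text
t: 6.3
eef_pos: [509.3, -196.3, 107.4]
tcp_rot: [-1.572, -0.001, -3.1]
ft_force: [-0.5, 4.0, 7.6]
opening: 0.144
```

Call:
drive_tool(
  steps=[
    {"slide": [0, 0, 0.001], "dr": [0, 0, 0], "fingers": 0.0},
    {"slide": [0, 0, 0.002], "dr": [0, 0, 0], "fingers": 0.0},
    {"slide": [0, 0, 0.002], "dr": [0, 0, 0], "fingers": 0.0},
  ],
)

```text
t: 6.55
eef_pos: [509.4, -198.3, 107.4]
tcp_rot: [-1.572, -0.001, -3.1]
ft_force: [-0.1, 3.2, 8.5]
opening: 0.144
```

Call:
drive_tool(
  steps=[
    {"slide": [0, 0, 0.001], "dr": [0, 0, 0], "fingers": 0.0},
    {"slide": [0, 0, 0.002], "dr": [0, 0, 0], "fingers": 0.0},
    {"slide": [0, 0, 0.002], "dr": [0, 0, 0], "fingers": 0.0},
  ],
)

```text
t: 6.8
eef_pos: [509.5, -200.2, 107.4]
tcp_rot: [-1.572, -0.001, -3.1]
ft_force: [-0.3, 5.7, 8.1]
opening: 0.149
```

Call:
drive_tool(
  steps=[
    {"slide": [0, 0, 0.001], "dr": [0, 0, 0], "fingers": 0.0},
    {"slide": [0, 0, 0.002], "dr": [0, 0, 0], "fingers": 0.0},
    {"slide": [0, 0, 0.002], "dr": [0, 0, 0], "fingers": 0.0},
  ],
)

```text
t: 7.05
eef_pos: [509.4, -201.5, 107.4]
tcp_rot: [-1.573, -0.001, -3.1]
ft_force: [-0.4, 10.4, 9.3]
opening: 0.144
```

Call:
drive_tool(
  steps=[
    {"slide": [0, 0, 0.001], "dr": [0, 0, 0], "fingers": 0.0},
    {"slide": [0, 0, 0.0015], "dr": [0, 0, 0], "fingers": 0.0},
    {"slide": [0, 0, 0.0015], "dr": [0, 0, 0], "fingers": 0.0},
  ],
)

```text
t: 7.3
eef_pos: [509.4, -202.4, 107.4]
tcp_rot: [-1.574, -0.001, -3.1]
ft_force: [1.4, 13.6, 10.5]
opening: 0.144
```

```bash
python3 -c "
from h import *
go(509.4,-181,107,-3.0996)
shot('wrist','w5.png')"
```

```text
t 7.3 p [ 509.4 -202.4  107.4] rot [-1.5742e+00 -1.3000e-03 -3.0999e+00] F [ 1.4 13.6 10.5] op 13.7
slide m [-0.0009  0.0005 -0.0214] dr [ 0.0034 -0.0003  0.0013]
```

View pics/w5.png

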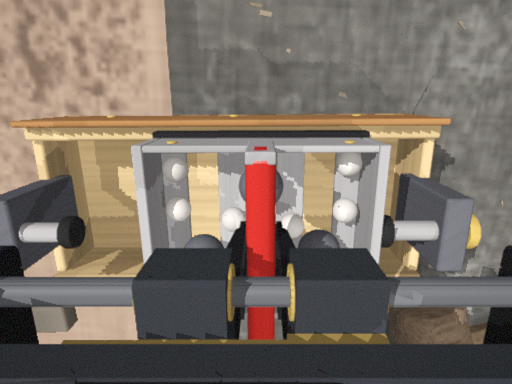

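Right contact is at -199.7, about 10 N. The balls have hardly moved, so they need brisker strokes: a fast crossing with a gentle last few millimetres.

Call:
drive_tool(
  steps=[
    {"slide": [0, 0, -0.018], "dr": [0, 0, 0], "fingers": 0.0},
    {"slide": [0, 0, -0.036], "dr": [0, 0, 0], "fingers": 0.0},
    {"slide": [0, 0, -0.04], "dr": [0, 0, 0], "fingers": 0.0},
    {"slide": [0, 0, -0.043], "dr": [0, 0, 0], "fingers": 0.0},
    {"slide": [0, 0, -0.046], "dr": [0, 0, 0], "fingers": 0.0},
  ],
)

```text
t: 7.77
eef_pos: [508.1, -158.9, 107.4]
tcp_rot: [-1.57, 0.0, -3.099]
ft_force: [-0.6, -10.0, 3.3]
opening: 0.145
```

```bash
python3 -c "
from h import *
go(509.4,-181,107,-3.0996)
shot('wrist','w6.png')"
```

```text
t 7.77 p [ 508.1 -158.9  107.4] rot [-1.5700e+00  2.0000e-04 -3.0992e+00] F [ -0.6 -10.    3.3] op 13.8
slide m [-0.0004  0.0004  0.0221] dr [-0.0008  0.0004 -0.0002]
```

View pics/w6.png

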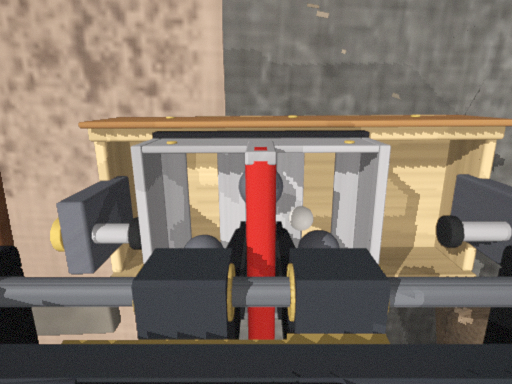

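Call:
drive_tool(
  steps=[
    {"slide": [0, 0, -0.001], "dr": [0, 0, 0], "fingers": 0.0},
    {"slide": [0, 0, -0.0015], "dr": [0, 0, 0], "fingers": 0.0},
  ],
)

```text
t: 7.98
eef_pos: [508.1, -158.4, 107.4]
tcp_rot: [-1.569, 0.0, -3.099]
ft_force: [-1.0, -12.3, 4.4]
opening: 0.141
```

Call:
drive_tool(
  steps=[
    {"slide": [0, 0, 0.018], "dr": [0, 0, 0], "fingers": 0.0},
    {"slide": [0, 0, 0.036], "dr": [0, 0, 0], "fingers": 0.0},
    {"slide": [0, 0, 0.041], "dr": [0, 0, 0], "fingers": 0.0},
    {"slide": [0, 0, 0.044], "dr": [0, 0, 0], "fingers": 0.0},
    {"slide": [0, 0, 0.047], "dr": [0, 0, 0], "fingers": 0.0},
  ],
)

```text
t: 8.4
eef_pos: [509.6, -203.1, 107.4]
tcp_rot: [-1.574, -0.001, -3.101]
ft_force: [3.1, 18.0, 14.2]
opening: 0.139
```

```bash
python3 -c "
from h import *
go(509.4,-181,107,-3.0996)
shot('wrist','w7.png')"
```

```text
t 8.4 p [ 509.6 -203.1  107.4] rot [-1.5739e+00 -7.0000e-04 -3.1012e+00] F [ 3.1 18.  14.2] op 13.2
slide m [-0.0007  0.0005 -0.022 ] dr [ 0.0031 -0.0016  0.0007]
```

View pics/w7.png

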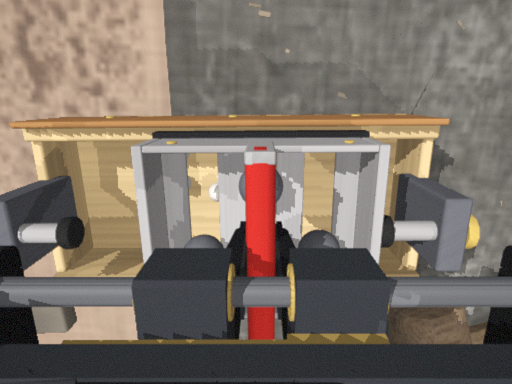

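Call:
drive_tool(
  steps=[
    {"slide": [0, 0, -0.018], "dr": [0, 0, 0], "fingers": 0.0},
    {"slide": [0, 0, -0.036], "dr": [0, 0, 0], "fingers": 0.0},
    {"slide": [0, 0, -0.041], "dr": [0, 0, 0], "fingers": 0.0},
    {"slide": [0, 0, -0.044], "dr": [0, 0, 0], "fingers": 0.0},
    {"slide": [0, 0, -0.047], "dr": [0, 0, 0], "fingers": 0.0},
  ],
)

```text
t: 8.87
eef_pos: [508.1, -157.9, 107.4]
tcp_rot: [-1.569, 0.0, -3.099]
ft_force: [-1.2, -12.8, 5.6]
opening: 0.145
```

```bash
python3 -c "
from h import *
go(509.4,-181,107,-3.0996)
shot('wrist','w8.png')"
```

```text
t 8.87 p [ 508.1 -157.9  107.4] rot [-1.5693e+00  5.0000e-04 -3.0991e+00] F [ -1.2 -12.8   5.6] op 13.8
slide m [-0.0003  0.0005  0.0232] dr [-0.0015  0.0005 -0.0005]
```

View pics/w8.png

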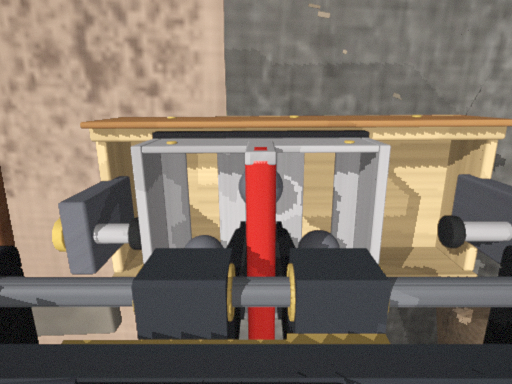

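Call:
drive_tool(
  steps=[
    {"slide": [0, 0, 0.018], "dr": [0, 0, 0], "fingers": 0.0},
    {"slide": [0, 0, 0.036], "dr": [0, 0, 0], "fingers": 0.0},
    {"slide": [0, 0, 0.041], "dr": [0, 0, 0], "fingers": 0.0},
    {"slide": [0, 0, 0.044], "dr": [0, 0, 0], "fingers": 0.0},
    {"slide": [0, 0, 0.046], "dr": [0, 0, 0], "fingers": 0.0},
  ],
)

```text
t: 9.33
eef_pos: [509.7, -202.3, 107.4]
tcp_rot: [-1.574, -0.0, -3.101]
ft_force: [2.4, 15.4, 11.3]
opening: 0.142
```

Call:
drive_tool(
  steps=[
    {"slide": [0, 0, -0.018], "dr": [0, 0, 0], "fingers": 0.0},
    {"slide": [0, 0, -0.036], "dr": [0, 0, 0], "fingers": 0.0},
    {"slide": [0, 0, -0.04], "dr": [0, 0, 0], "fingers": 0.0},
    {"slide": [0, 0, -0.043], "dr": [0, 0, 0], "fingers": 0.0},
    {"slide": [0, 0, -0.0465], "dr": [0, 0, 0], "fingers": 0.0},
  ],
)

```text
t: 9.75
eef_pos: [508.1, -157.6, 107.4]
tcp_rot: [-1.569, 0.001, -3.099]
ft_force: [-1.2, -15.3, 5.3]
opening: 0.143
```

Call:
drive_tool(
  steps=[
    {"slide": [0, 0, 0.018], "dr": [0, 0, 0], "fingers": 0.0},
    {"slide": [0, 0, 0.036], "dr": [0, 0, 0], "fingers": 0.0},
    {"slide": [0, 0, 0.041], "dr": [0, 0, 0], "fingers": 0.0},
    {"slide": [0, 0, 0.044], "dr": [0, 0, 0], "fingers": 0.0},
    {"slide": [0, 0, 0.046], "dr": [0, 0, 0], "fingers": 0.0},
  ],
)

```text
t: 10.17
eef_pos: [509.6, -202.0, 107.4]
tcp_rot: [-1.573, -0.0, -3.101]
ft_force: [1.6, 14.4, 11.4]
opening: 0.14
```

```bash
python3 -c "
from h import *
go(509.4,-181,107,-3.0996)
shot('wrist','w9.png');im=shot('side','s9.png');cv2.imwrite('pics/s9c.png',cv2.resize(im[150:320,120:300],None,fx=3.5,fy=3.5,interpolation=2)[...,::-1])"
```

```text
t 10.17 p [ 509.6 -202.   107.4] rot [-1.5734e+00 -4.0000e-04 -3.1014e+00] F [ 1.6 14.4 11.4] op 13.3
slide m [-0.0006  0.0005 -0.021 ] dr [ 0.0026 -0.0018  0.0004]
```

View pics/w9.png

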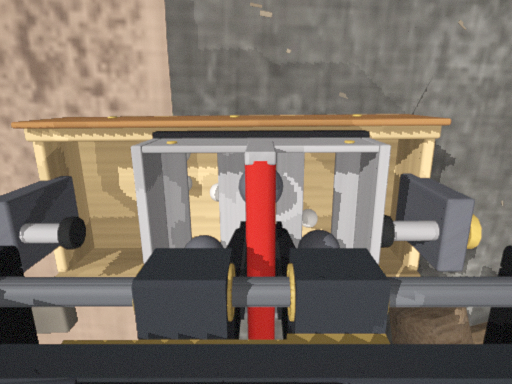

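View pics/s9c.png

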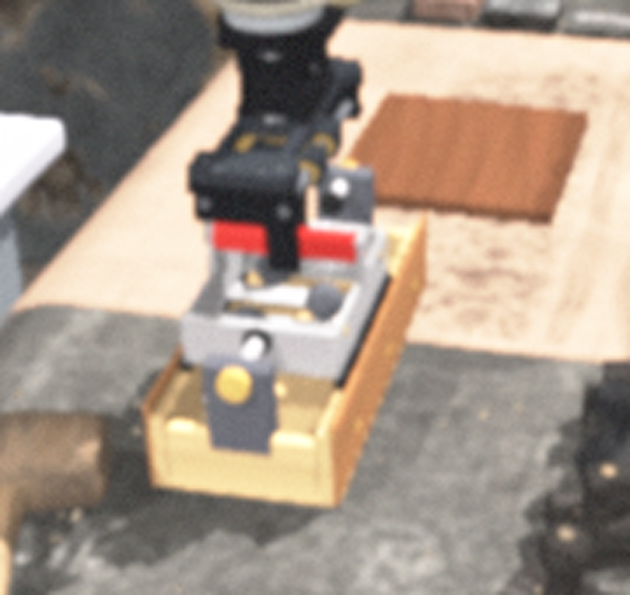

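At right bump #4 no small balls lie on the strips. The two whites in view, at (217,192) and (308,218), look to be below the slots. I'll centre the sieve, lift it and check.

Call:
drive_tool(
  steps=[
    {"slide": [0, 0, -0.008], "dr": [0, 0, 0], "fingers": 0.0},
    {"slide": [0, 0, -0.016], "dr": [0, 0, 0], "fingers": 0.0},
    {"slide": [0, 0, -0.02], "dr": [0, 0, 0], "fingers": 0.0},
    {"slide": [0, -0.002, -0.02], "dr": [0, 0, 0], "fingers": 0.0},
    {"slide": [0, -0.006, -0.02], "dr": [0, 0, 0], "fingers": 0.0},
  ],
)

```text
t: 10.68
eef_pos: [507.9, -182.2, 112.2]
tcp_rot: [-1.573, -0.003, -3.1]
ft_force: [-0.5, 0.3, -7.2]
opening: 0.145
```

```bash
python3 -c "
from h import *
go(509.4,-181,175,-3.0996)
shot('wrist','w10.png')"
```

```text
t 10.68 p [ 507.9 -182.2  112.2] rot [-1.5728 -0.0032 -3.0999] F [-0.5  0.3 -7.2] op 13.8
slide m [-0.0013 -0.0628 -0.0013] dr [ 0.002  -0.0003  0.0032]
```

View pics/w10.png

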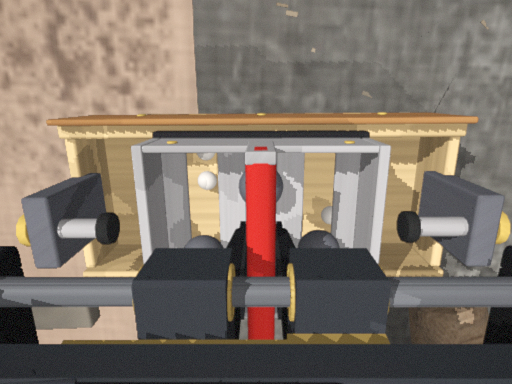

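Call:
drive_tool(
  steps=[
    {"slide": [0, -0.012, 0], "dr": [0, 0, 0], "fingers": 0.0},
    {"slide": [0, -0.026, 0], "dr": [0, 0, 0], "fingers": 0.0},
    {"slide": [0, -0.04, 0], "dr": [0, 0, 0], "fingers": 0.0},
    {"slide": [0, -0.054, 0], "dr": [0, 0, 0], "fingers": 0.0},
    {"slide": [0, -0.065, 0], "dr": [0, 0, 0], "fingers": 0.0},
  ],
)

```text
t: 11.15
eef_pos: [508.6, -182.8, 178.7]
tcp_rot: [-1.571, -0.001, -3.1]
ft_force: [1.1, -0.1, -7.6]
opening: 0.147
```

```bash
python3 -c "
from h import *
go(546,163,175,-3.1276)
shot('wrist','w11.png')
im=shot('side','s11.png');cv2.imwrite('pics/s11c.png',cv2.resize(im[150:320,120:300],None,fx=3.5,fy=3.5,interpolation=2)[...,::-1])"
```

```text
t 11.15 p [ 508.6 -182.8  178.7] rot [-1.5715e+00 -1.0000e-03 -3.1003e+00] F [ 1.1 -0.1 -7.6] op 14.0
slide m [-0.0516  0.0039 -0.344 ] dr [0.0007 0.0273 0.001 ]
```

View pics/w11.png

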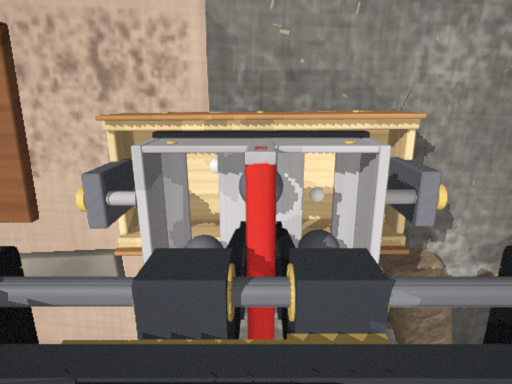

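View pics/s11c.png

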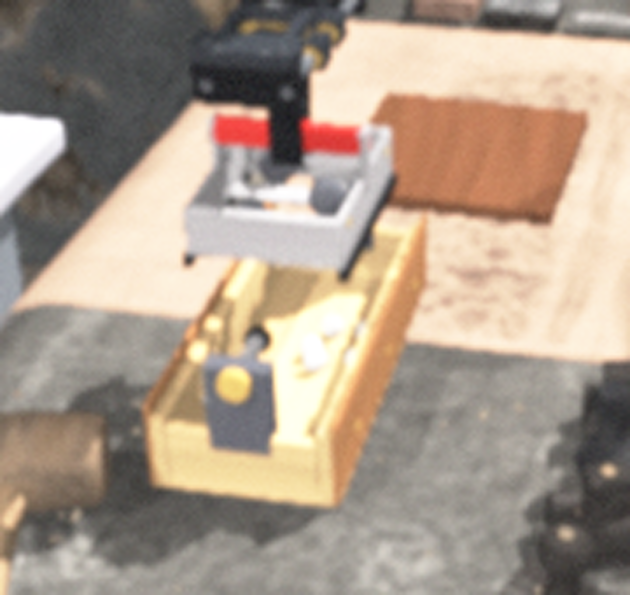

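Call:
drive_tool(
  steps=[
    {"slide": [-0.001, 0, -0.006], "dr": [0, 0.004, 0], "fingers": 0.0},
    {"slide": [-0.003, 0, -0.018], "dr": [0, 0.009, 0], "fingers": 0.0},
    {"slide": [-0.006, 0, -0.036], "dr": [0, 0.014, 0], "fingers": 0.0},
    {"slide": [-0.01, 0, -0.058], "dr": [0, 0.02, 0], "fingers": 0.0},
    {"slide": [-0.014, 0, -0.08], "dr": [0, 0.027, 0], "fingers": 0.0},
  ],
)

```text
t: 11.67
eef_pos: [519.0, -101.1, 177.0]
tcp_rot: [-1.572, -0.002, -3.128]
ft_force: [-0.3, 0.0, -7.8]
opening: 0.145
```

Call:
drive_tool(
  steps=[
    {"slide": [-0.003, 0, -0.022], "dr": [0, 0, 0], "fingers": 0.0},
    {"slide": [-0.006, 0, -0.044], "dr": [0, 0, 0], "fingers": 0.0},
    {"slide": [-0.009, 0, -0.066], "dr": [0, 0, 0], "fingers": 0.0},
    {"slide": [-0.012, 0, -0.085], "dr": [0, 0, 0], "fingers": 0.0},
    {"slide": [-0.015, 0, -0.1], "dr": [0, 0, 0], "fingers": 0.0},
  ],
)

```text
t: 12.08
eef_pos: [532.4, -0.1, 177.0]
tcp_rot: [-1.571, -0.003, -3.126]
ft_force: [-0.1, -0.0, -8.2]
opening: 0.147
```

```bash
python3 -c "
from h import *
go(546,163,175,-3.1276)
im=shot('top','t12.png');cv2.imwrite('pics/t12c.png',cv2.resize(im[160:270,215:400],None,fx=4,fy=4,interpolation=2)[...,::-1])
im=shot('side','s12.png');cv2.imwrite('pics/s12c.png',cv2.resize(im[130:320,120:320],None,fx=3,fy=3,interpolation=2)[...,::-1])"
```

```text
t 12.08 p [ 5.324e+02 -1.000e-01  1.770e+02] rot [-1.5714e+00 -2.5000e-03 -3.1265e+00] F [-0.1 -0.  -8.2] op 13.9
slide m [-0.0161  0.002  -0.1629] dr [0.0006 0.0011 0.0025]
```

View pics/t12c.png

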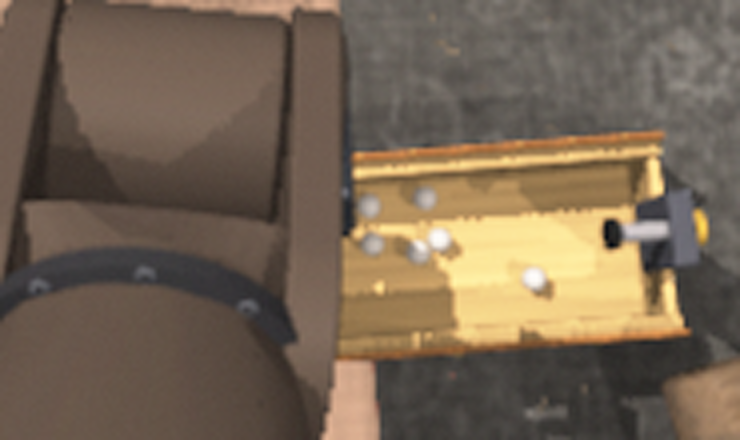

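View pics/s12c.png

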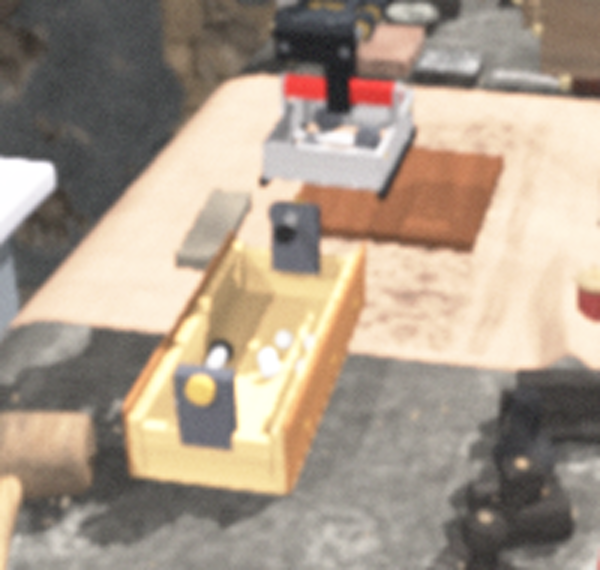

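All six white balls are in the tray (crop at (368,206), (372,243), (426,198), (418,250), (439,239) and (534,280)). I'll move on to over the board.

Call:
drive_tool(
  steps=[
    {"slide": [-0.002, 0, -0.012], "dr": [0, 0, 0], "fingers": 0.0},
    {"slide": [-0.005, 0, -0.032], "dr": [0, 0, 0], "fingers": 0.0},
    {"slide": [-0.008, 0, -0.054], "dr": [0, 0, 0], "fingers": 0.0},
    {"slide": [-0.01, 0, -0.076], "dr": [0, 0, 0], "fingers": 0.0},
    {"slide": [-0.012, 0, -0.096], "dr": [0, 0, 0], "fingers": 0.0},
  ],
)

```text
t: 12.6
eef_pos: [543.4, 95.1, 177.5]
tcp_rot: [-1.571, -0.001, -3.128]
ft_force: [0.2, -0.2, -6.9]
opening: 0.145
```

Call:
drive_tool(
  steps=[
    {"slide": [-0.001, 0, -0.018], "dr": [0, 0, 0], "fingers": 0.0},
    {"slide": [-0.002, 0, -0.034], "dr": [0, 0, 0], "fingers": 0.0},
    {"slide": [-0.003, 0, -0.048], "dr": [0, 0, 0], "fingers": 0.0},
    {"slide": [-0.004, 0, -0.058], "dr": [0, 0, 0], "fingers": 0.0},
    {"slide": [-0.004, 0, -0.066], "dr": [0, 0, 0], "fingers": 0.0},
  ],
)

```text
t: 13.02
eef_pos: [546.7, 160.9, 177.9]
tcp_rot: [-1.571, -0.001, -3.127]
ft_force: [-0.3, 0.1, -7.7]
opening: 0.142
```

Call:
drive_tool(
  steps=[
    {"slide": [0, 0, -0.0005], "dr": [0, 0, 0], "fingers": 0.0},
    {"slide": [0, 0, -0.0005], "dr": [0, 0, 0], "fingers": 0.0},
  ],
)

```text
t: 13.18
eef_pos: [546.6, 160.6, 178.1]
tcp_rot: [-1.57, -0.0, -3.126]
ft_force: [-0.2, -0.7, -7.2]
opening: 0.146
```

```bash
python3 -c "
from h import *
go(546,163,110,-3.1276)
im=shot('wrist','w13.png')
shot('side','s13.png')
c=[[-100,-100],[-100,100],[100,100],[100,-100]]
print([proj('wrist',[546+a,163+b,18]).round() for a,b in c])"
```

```text
t 13.18 p [546.6 160.6 178.1] rot [-1.5705e+00 -4.0000e-04 -3.1264e+00] F [-0.2 -0.7 -7.2] op 13.9
slide m [ 0.0005  0.0681 -0.0024] dr [-0.0003  0.0012  0.0004]
[array([347., 266.]), array([167., 264.]), array([154.,  73.]), array([365.,  77.])]
```

View pics/w13.png

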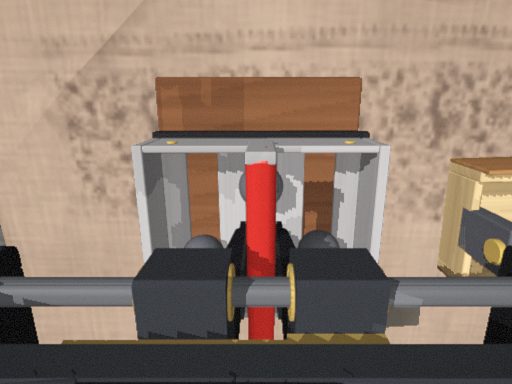

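View pics/s13.png

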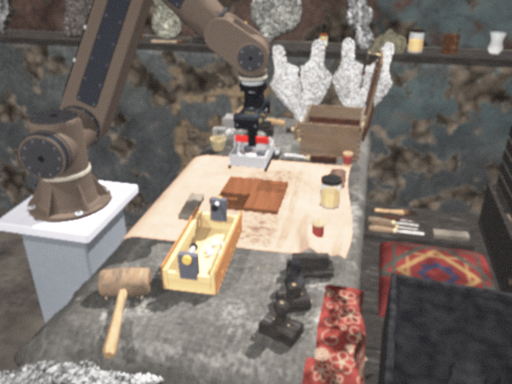

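```bash
python3 - <<'E'
from h import *
im=cv2.cvtColor(cv2.imread('pics/w13.png'),cv2.COLOR_BGR2RGB);a=im.astype(int)
print(a[100,250],a[70,250],a[134,260-60],a[100,140])
hsv=cv2.cvtColor(im,cv2.COLOR_RGB2HSV)
m=(a[...,0]<135)&(a[...,0]-a[...,2]>40)
# far edge rows per column, left/right cols per row
fe=[(c,np.where(m[60:130,c])[0][0]+60-.5) for c in range(170,350,10)]
le=[(np.where(m[r,140:380])[0][0]+140-.5,r) for r in range(84,128,6)]
re=[(np.where(m[r,140:380])[0][-1]+140+.5,r) for r in range(84,128,6)]
for n,l in(('far',fe),('left',le),('right',re)):
    P=np.array([ray('wrist',u,v,18)[:2] for u,v in l]);print(n,l[0],l[-1],P.round(1)[::3].tolist(),'med',np.median(P,0).round(1))
    ax=1 if n=='far' else 0
    k=np.polyfit(P[:,ax],P[:,1-ax],1);print(' slope deg',np.degrees(k[0]), 'at far', np.polyval(k,163 if ax else 643))
k=(a.sum(2)<110);r=slice(128,140)
cols=np.where(k[r,120:400].sum(0)>=3)[0]+120;print('runner cols',cols[0],cols[-1]);
rows=[(c,np.where(k[120:145,c])[0]+120) for c in (170,350)];print(rows)
zu=178.1-107.4+56
for u in (cols[0]-.5,cols[-1]+.5): print(ray('wrist',u,133,zu).round(1))
# sieve outer frame top far corners
for u,v in((136,150),(145,138),(378,138),(386,150)): print(ray('wrist',u,v,zu+46).round(1))
cv2.imwrite('pics/w13c.png',cv2.resize(cv2.imread('pics/w13.png')[60:160,120:400],None,fx=2.8,fy=2.8,interpolation=2))
E
```

```text
[144  95  63] [203 177 156] [52 51 52] [178 154 134]
far (170, np.float64(76.5)) (340, np.float64(76.5)) [[643.5, 248.0], [642.1, 219.6], [644.3, 191.0], [644.7, 162.5], [645.1, 134.0], [645.5, 105.5]] med [644.5 167.3]
 slope deg -1.087227741601893 at far 644.1852415753392
left (np.float64(155.5), 84) (np.float64(157.5), 126) [[636.5, 262.2], [619.9, 262.5], [602.8, 261.7]] med [617.1 262.1]
 slope deg 13.180482427785229 at far 263.27443593752173
right (np.float64(361.5), 84) (np.float64(358.5), 126) [[639.3, 65.5], [622.7, 65.8], [603.8, 193.9]] med [619.9  65.3]
 slope deg -82.51625182013039 at far 47.384500900817784Traceback (most recent call last):
  File "<stdin>", line 15, in <module>
IndexError: index 0 is out of bounds for axis 0 with size 0
```

```bash
python3 - <<'E'
from h import *
im=cv2.imread('pics/w13.png');a=im.astype(int)
k=(a.sum(2)<120)
sub=k[125:142,130:390].astype(np.uint8)
ys,xs=np.where(sub);print('runner',xs.min()+130,xs.max()+130,ys.min()+125,ys.max()+125)
zu=178.1-107.4+56
for u in (xs.min()+129.5,xs.max()+130.5):
  for z in (zu+2,zu+10): print(ray('wrist',u,133,z).round(1))
cv2.imwrite('pics/w13c.png',cv2.resize(im[60:170,120:400],None,fx=2.8,fy=2.8,interpolation=2))
for u,v in((136,150),(386,150)): print(ray('wrist',u,v,zu+46).round(1))
E
```

```text
runner 155 361 131 136
[601.8 231.5 128.7]
[602.6 229.  136.7]
[603.7  94.9 128.7]
[604.5  97.3 136.7]
[597.3 228.1 172.7]
[599.1  94.4 172.7]
```

View pics/w13c.png

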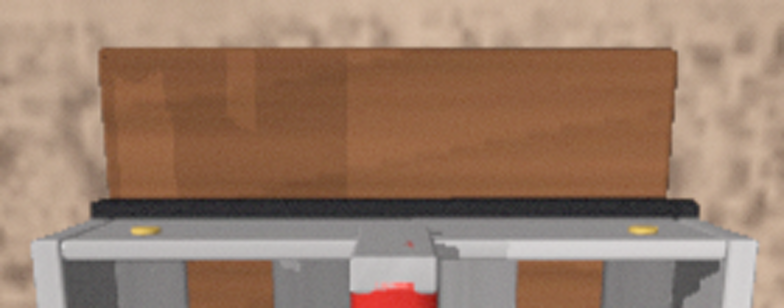

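The wrist view puts the board centre at about (545.3, 163.5) with yaw about 0.9°. The sieve hangs centred on the TCP to within 0.5 mm. I'll correct 2.6 mm in y and descend.

Call:
drive_tool(
  steps=[
    {"slide": [0.001, 0.01, -0.0025], "dr": [0, -0.001, 0], "fingers": 0.0},
    {"slide": [0.001, 0.028, -0.0025], "dr": [0, -0.001, 0], "fingers": 0.0},
    {"slide": [0.001, 0.048, -0.0025], "dr": [0, -0.001, 0], "fingers": 0.0},
    {"slide": [0.001, 0.066, -0.0025], "dr": [0, -0.001, 0], "fingers": 0.0},
    {"slide": [0.001, 0.08, -0.0025], "dr": [0, -0.001, 0], "fingers": 0.0},
  ],
)

```text
t: 13.7
eef_pos: [545.1, 162.7, 96.3]
tcp_rot: [-1.57, -0.001, -3.126]
ft_force: [-0.1, 0.9, -7.9]
opening: 0.145
```

Call:
drive_tool(
  steps=[
    {"slide": [0, 0.008, 0], "dr": [0, 0, 0], "fingers": 0.0},
    {"slide": [0, 0.014, 0], "dr": [0, 0, 0], "fingers": 0.0},
    {"slide": [0, 0.018, 0], "dr": [0, 0, 0], "fingers": 0.0},
    {"slide": [0, 0.02, 0], "dr": [0, 0, 0], "fingers": 0.0},
    {"slide": [0, 0.02, 0], "dr": [0, 0, 0], "fingers": 0.0},
  ],
)

```text
t: 14.12
eef_pos: [545.9, 163.1, 78.4]
tcp_rot: [-1.571, 0.0, -3.126]
ft_force: [0.3, -0.4, -7.4]
opening: 0.143
```

```bash
python3 -c "
from h import *
go(545.3,163.2,70,-3.1256)
"
```

```text
t 14.12 p [545.9 163.1  78.4] rot [-1.5707e+00  4.0000e-04 -3.1259e+00] F [ 0.3 -0.4 -7.4] op 13.6
slide m [ 0.0006  0.0084 -0.0001] dr [-0.     -0.0003 -0.0004]
```

Call:
drive_tool(
  steps=[
    {"slide": [0.0005, 0.002, 0], "dr": [0, 0, 0], "fingers": 0.0},
    {"slide": [0.0005, 0.004, 0], "dr": [0, 0, 0], "fingers": 0.0},
    {"slide": [0.0005, 0.006, 0], "dr": [0, 0, 0], "fingers": 0.0},
    {"slide": [0.0005, 0.007, 0], "dr": [0, 0, 0], "fingers": 0.0},
    {"slide": [0.0005, 0.007, 0], "dr": [0, 0, 0], "fingers": 0.0},
  ],
)

```text
t: 14.53
eef_pos: [545.1, 163.2, 71.2]
tcp_rot: [-1.571, -0.0, -3.126]
ft_force: [-0.7, 0.4, -6.8]
opening: 0.147
```

Call:
drive_tool(
  steps=[
    {"slide": [0, 0.0005, 0], "dr": [0, 0, 0], "fingers": 0.0},
    {"slide": [0, 0.001, 0], "dr": [0, 0, 0], "fingers": 0.0},
    {"slide": [0, 0.001, 0], "dr": [0, 0, 0], "fingers": 0.0},
  ],
)

```text
t: 14.78
eef_pos: [545.2, 163.2, 70.3]
tcp_rot: [-1.571, 0.0, -3.126]
ft_force: [-0.6, 0.1, -8.3]
opening: 0.145
```

Call:
drive_tool(
  steps=[
    {"slide": [0, 0.0005, 0], "dr": [0, 0, 0], "fingers": 0.0},
    {"slide": [0, 0.0008, 0], "dr": [0, 0, 0], "fingers": 0.0},
    {"slide": [0, 0.0008, 0], "dr": [0, 0, 0], "fingers": 0.0},
  ],
)

```text
t: 15.03
eef_pos: [545.2, 163.2, 69.5]
tcp_rot: [-1.571, 0.0, -3.126]
ft_force: [0.0, 0.1, -7.4]
opening: 0.145
```

Call:
drive_tool(
  steps=[
    {"slide": [0, 0.0003, 0], "dr": [0, 0, 0], "fingers": 0.0},
    {"slide": [0, 0.0005, 0], "dr": [0, 0, 0], "fingers": 0.0},
    {"slide": [0, 0.0005, 0], "dr": [0, 0, 0], "fingers": 0.0},
  ],
)

```text
t: 15.28
eef_pos: [545.3, 163.2, 69.5]
tcp_rot: [-1.571, 0.0, -3.126]
ft_force: [-1.8, 0.1, 0.5]
opening: 0.151
```

Touchdown: Fz went from -7.4 to +0.5 N at z=69.5, against 69.4 expected. I'll release.

Call:
drive_tool(
  steps=[
    {"slide": [0, 0, 0], "dr": [0, 0, 0], "fingers": 0.018},
    {"slide": [0, 0, 0], "dr": [0, 0, 0], "fingers": 0.022},
    {"slide": [0, 0, 0], "dr": [0, 0, 0], "fingers": 0.03},
    {"slide": [0, 0, 0], "dr": [0, 0, 0], "fingers": 0.045},
    {"slide": [0, 0, 0], "dr": [0, 0, 0], "fingers": 0.045},
  ],
)

```text
t: 15.7
eef_pos: [545.4, 163.2, 69.1]
tcp_rot: [-1.571, 0.0, -3.126]
ft_force: [-0.1, -0.4, 0.5]
opening: 0.385
```

Call:
drive_tool(
  steps=[
    {"slide": [0, -0.004, 0], "dr": [0, 0, 0], "fingers": 0.045},
    {"slide": [0, -0.015, 0], "dr": [0, 0, 0], "fingers": 0.045},
    {"slide": [0, -0.03, 0], "dr": [0, 0, 0], "fingers": 0.045},
    {"slide": [0, -0.05, 0], "dr": [0, 0, 0], "fingers": 0.045},
    {"slide": [0, -0.075, 0], "dr": [0, 0, 0], "fingers": 0.045},
  ],
)

```text
t: 16.12
eef_pos: [544.7, 163.1, 144.9]
tcp_rot: [-1.57, -0.001, -3.126]
ft_force: [0.3, -0.4, -0.2]
opening: 0.471
```

Call:
drive_tool(
  steps=[
    {"slide": [0.02, -0.02, 0], "dr": [0, 0, 0], "fingers": 0.045},
    {"slide": [0.05, -0.04, 0], "dr": [0, 0, 0], "fingers": 0.045},
    {"slide": [0.08, -0.06, 0], "dr": [0, 0, 0], "fingers": 0.045},
    {"slide": [0.1, -0.08, 0], "dr": [0, 0, 0], "fingers": 0.045},
    {"slide": [0.1, -0.08, 0], "dr": [0, 0, 0], "fingers": 0.045},
  ],
)

```text
t: 16.53
eef_pos: [443.1, 161.9, 228.2]
tcp_rot: [-1.572, 0.005, -3.125]
ft_force: [0.4, -0.0, 0.9]
opening: 0.472
```

```bash
python3 -c "
from h import *
go(545.3,163.2,70,-3.1256)
shot('wrist','w14.png');shot('top','t14.png')
im=shot('side','s14.png');cv2.imwrite('pics/s14c.png',cv2.resize(im[110:310,130:350],None,fx=3,fy=3,interpolation=2)[...,::-1])
"
```

```text
t 16.53 p [443.1 161.9 228.2] rot [-1.5717  0.0046 -3.1249] F [ 0.4 -0.   0.9] op 44.8
slide m [-0.1014  0.1587  0.0005] dr [ 0.0009  0.0007 -0.0046]
```

View pics/w14.png

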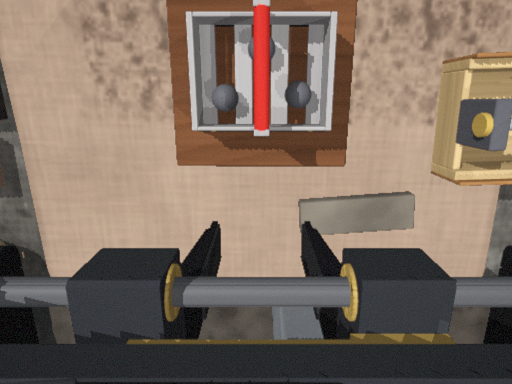

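View pics/s14c.png

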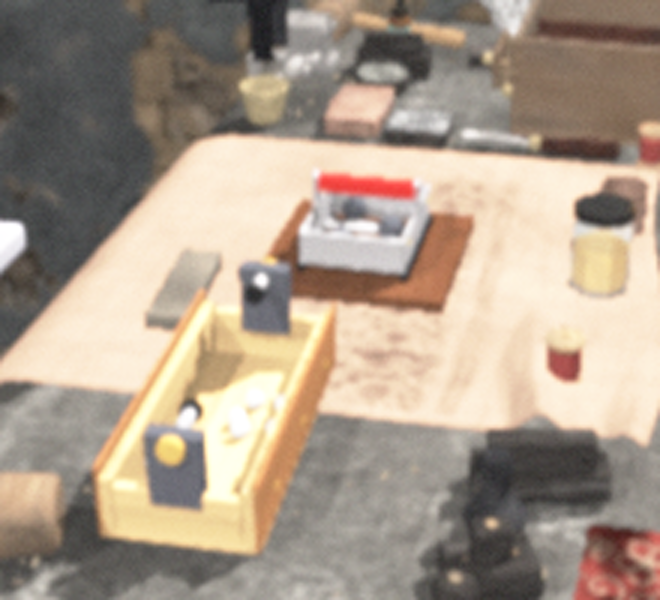

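The sieve stands level on the board with its three dark balls, at (225,97), (298,94) and (262,47) in the wrist view. I'll check the centring.

```bash
python3 - <<'E'
from h import *
for n,u,v,z in (('boardNL',176,166,18),('boardNR',346,166,18),('boardL',167,3,18),('boardR',353.5,3,18),('sNL',192.5,130.5,64),('sNR',334,130.5,64),('sFL',187,13,64),('sFR',336.5,13,64)): print(n,ray('wrist',u,v,z).round(1))
im=cv2.imread('pics/w14.png');cv2.imwrite('pics/w14c.png',cv2.resize(im[0:180,155:365],None,fx=3.3,fy=3.3,interpolation=2))
im=cv2.imread('pics/t14.png');cv2.imwrite('pics/t14c.png',cv2.resize(im[90:290,145:400],None,fx=3,fy=3,interpolation=2))
E
```

```text
boardNL [446.8 260.7  18. ]
boardNR [449.9  62.7  18. ]
boardL [616.6 260.8  18. ]
boardR [619.6  69.7  18. ]
sNL [492.3 230.5  64. ]
sNR [494.5  90.1  64. ]
sFL [597.4 231.3  64. ]
sFR [599.6  95.9  64. ]
```

View pics/w14c.png

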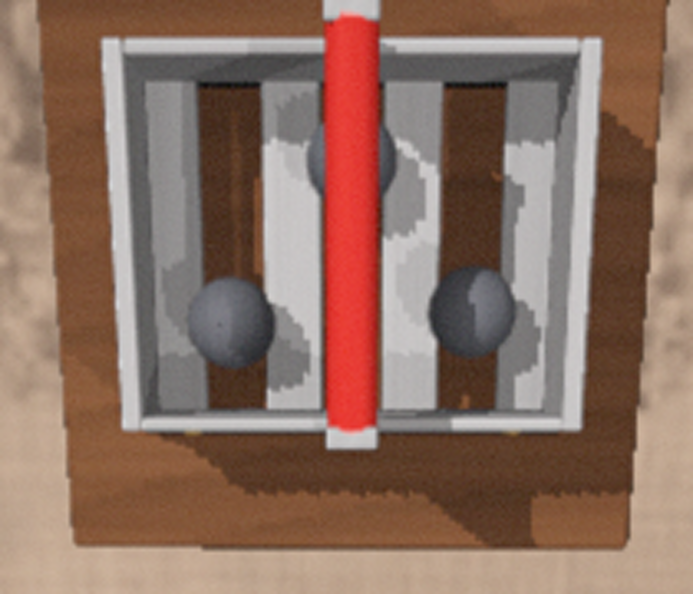

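View pics/t14c.png

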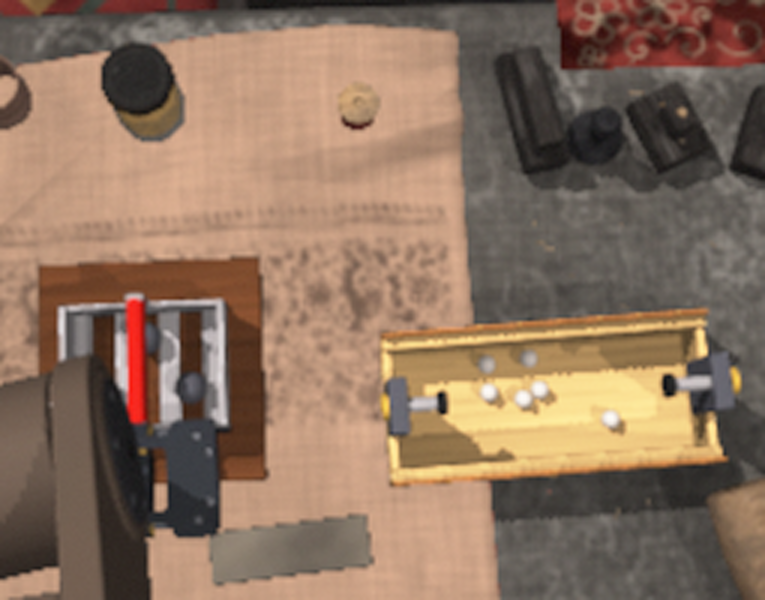

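```bash
python3 -c "
from h import *
print(env.job_done()); print(env.state()['t'])"
```

```text
the job is handed in; nothing more can be done
None
the job is handed in; nothing more can be done
```

The job is handed in at about 17 s, and my last checks showed it done as asked. The hand-in reports no verdict.

- **Shaking:** I gripped the sieve by its red handle and bumped left and right by turns, starting left, four times each. The wrist read 12–18 N on each bump, including 3–4 N of sliding friction. These readings were taken only at the end of each move, so a brief higher peak between them can't be ruled out, but none came near 25 N. On the rails the sieve stayed level to within about 0.2°.
- **Balls:** After the lift, the top camera showed all six white balls on the tray floor, and it showed them there again at the end. The three large balls are still in the sieve.
- **Placing:** The sieve touched down softly: the wrist's vertical force went from −7.4 N to +0.5 N at the expected height. I then released it and moved the gripper clear.
- **Position on the board:** The wrist camera puts the sieve about 1–2 mm from the board's centre, with its yaw matching to about 0.2°. My position estimates from different views disagreed by about 1–3 mm, roughly the calibration limit.
- **Bystanders:** The jar, spool and whetstone look unmoved in the final top view. I judged that by eye and did not measure them.

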